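# Prop the dish incubator's lid, load the dish carrier, lower the lid

## Task

Prop open the lid of the benchtop incubator by swinging up the stay on its side until it stands upright, let go of it, and set the carrier that holds two dishes flat inside, level and without dropping it, beside the jar that is already there. Then swing the stay all the way back down so that the lid comes down gently and is fully shut. Do not disturb the jar, the bare carrier or anything else on the bench.

Things in the scene. Friction and masses are not known exactly. Their poses are not given: they have to be found in the camera images.
- incubator: White open-topped box (fixed to the bench), 240 mm deep (its x) by 270 mm wide (its y) by 90 mm high, walls and floor 10 mm thick, with a dark display panel on the front. Origin: centre of its underside. Its x points from the front (robot side) to the hinge side, z up. Stay and its grip are on its right (-y) side.
- chamber_floor (a point): Centre of the chamber's inner floor, 10 mm above the bench; axes as the incubator. The chamber is 220 mm (x) by 250 mm (y), 80 mm deep. The jar stands in its rear (+x) half; the front half is empty.
- lid (a joint): Angle (rad) of the lid, 0 = shut, grows as it opens, about 1.2 with the stay fully up. The lid (white plate 250 by 288 by 10 mm, 0.35 kg) hinges on the far (+x) top edge of the incubator, reaches 10 mm past the front wall and 16 mm past the right wall. It falls shut unless the stay holds it.
- lid_front (a point): Middle of the lid's front edge. With the stay up its front edge is about 230 mm above the rim and the front 140 mm of the chamber is open from above.
- stay (a joint): Angle (rad) of the lid stay: 0 = lying level, pointing to the front, under the lid's edge; 1.75 = end stop, upright and 10 degrees past vertical towards the hinge. Steel arm, 130 mm, on a stiff friction hinge: stays where left, also under the lid. About 6 N at the grip raises it. A cross bar at its end carries the lid, which rises and sinks with it.
- stay_grip (a point): Point to hold or push on the stay: on the axis of the black round grip (15 mm thick, 66 mm long, lying along the incubator's y; this point is 3 mm outward of its middle, 30 mm from its outer end, and 69 mm outside the lid's side edge). At stay angle 0 it is 80 mm above the bench.
- stay_pivot (a point): Point on the stay's hinge axis (which runs along the incubator's y), level with stay_grip along that axis, 80 mm above the bench. The grip travels on a circle of radius 130 mm about it: at angle a it is at -130 cos(a) mm in the incubator's x and +130 sin(a) mm in z from here.
- carrier: The aluminium carrier with two 35 mm round dishes on it. Base plate 70 (its x) by 90 (its y) by 12 mm, between the dishes an upright fin 46 (x) by 12 (y) mm whose top is 66 mm above the underside; pinch the fin across its 12 mm (along the carrier's y). Dish tops are 21.5 mm above the underside. Origin: centre of the underside. 0.2 to 0.35 kg.
- bare_carrier: A like carrier without dishes; leave it. Origin: centre of the underside.
- inner_jar: Amber jar, 44 mm across, 60 mm high, in the rear half of the chamber; leave it. Origin: centre of the underside.
- dish: Low clear dish, 60 mm across, 15 mm high; leave it.
- bottle: Amber bottle, 68 mm across, 150 mm high; leave it.
- beaker: Glass beaker, 68 mm across, 85 mm high; leave it.
Things that resemble listed ones, but are neither listed nor needed, are in the scene too. Leave any purple look-alike of the carrier alone.

How it is judged:
On the way, in this order (a step that is already met when the one before it is completed fails the run):
1. the stay stands upright with the lid propped on it, and the stay has been let go (value of joint stay above 1.45 rad and value of joint lid above 0.95 rad and contact force between the fingers and stay below 0.1 N and contact force between the arm and lid below 0.1 N), for 0.2 s.
2. the carrier with dishes stands flat inside the chamber, let go, the lid still propped (x of carrier in the frame of chamber_floor between -0.085 and 0.085 m and y of carrier in the frame of chamber_floor between -0.1 and 0.1 m and z of carrier in the frame of chamber_floor between -0.004 and 0.006 m and angle between carrier's own z axis and vertical below 0.06 rad and value of joint lid above 0.95 rad and contact force between the fingers and carrier below 0.1 N), for 0.2 s.
At the end, for the whole second after the job is handed in: The carrier with dishes stands level (within 0.06 rad) on the chamber floor, its underside within 6 mm of the floor and its centre within the chamber (85 mm along x and 100 mm along y of the middle), at rest and released; the lid is shut (under 0.03 rad) and the stay is folded down (under 0.12 rad) (x of carrier in the frame of chamber_floor between -0.085 and 0.085 m and y of carrier in the frame of chamber_floor between -0.1 and 0.1 m and z of carrier in the frame of chamber_floor between -0.004 and 0.006 m and angle between carrier's own z axis and vertical below 0.06 rad and value of joint lid below 0.03 rad and value of joint stay below 0.12 rad and linear speed of carrier below 0.02 m/s and contact force between the fingers and carrier below 0.1 N); the robot touches nothing.
It fails at once if the lid slams (it nears the rim, below 0.3 rad, falling faster than 1.5 rad/s) (value of joint lid below 0.3 rad and velocity of joint lid below -1.5 rad/s).
It fails at once if the carrier is dropped (falls faster than 0.4 m/s out of the fingers) (contact force between the fingers and carrier below 0.05 N and linear speed of carrier above 0.4 m/s).
It fails at once if the carrier is tipped more than 0.4 rad (angle between carrier's own z axis and vertical above 0.4 rad).
It fails at once if the jar in the chamber or the bare carrier is moved more than 20 mm, or another bystander more than 30 mm (distance of any of inner_jar, bare_carrier from where it was at the start of the episode above 0.02 m or distance of any of dish, bottle, beaker from where it was at the start of the episode above 0.03 m).
It also fails if it takes over 72 s, if anything falls off the work surface, if the arm or the gripper's body presses on something with over 40 N, if the wrist force passes 120 N, or if a joint passes its speed limit or range.

## Robot

A 6-joint arm with a two-finger parallel gripper is mounted at the origin on the work surface. World frame = base frame: x ahead of the robot, y to its left, z up, the work surface at z = 0. Lengths are in m, angles in rad, forces in N, time in s.
With the tool pointing down it reaches from about 0.35 to 1 m from the base axis. Payload 7.1 kg.
Tool frame: the origin (TCP) lies between the finger pads; the fingertips stand 22 mm ahead of it and the grasp point (between the pads) lies 3 mm ahead of it; z points along the fingers, y is the line along which they close (so a half turn about z gives the same grasp; the last joint's range is limited). The gripper opens to 85 mm and grips with 20 to 120 N. Pads are 22 mm wide; open, the fingers measure 114 mm over their backs; the gripper's body (76 mm by 85 mm) begins 54 mm behind the grasp point. The pads swing forward as they close: fully open they stand 13 mm farther back than shut.
Start: joints at [-1.15, 0.423, 1.63, -0, 1.089, -0.019], TCP at [0.266, -0.565, 0.253] pointing down, gripper open.
Joint ranges: [-3, 3], [-0.9, 2.11], [0.09, 2.58], [-1.31, 4.45], [0.11, 2.69], [-2.54, 2.54]. Speed limits (rad/s): [2.39, 2.39, 3.01, 3.14, 3.14, 3.14].

## Interface

Orientations are given as a rotation vector (axis times angle).
In Python, from rig import manip gives the robot as it stands. The module is installed in compiled form; this text tells all that it offers. Calls block until the motion is done:
- manip.move_to(position, orientation): joint-space move of the TCP to a pose.
- manip.servo_line(position, orientation=None, rate=0.15): straight line of the TCP; orientation=None keeps the orientation; rate is the mean speed in m/s.
- manip.set_joints(angles): joint-space move.
- manip.command_gripper(opening, f_grip=None): finger opening in m; f_grip is the grip in N (None keeps the last); returns when the fingers have stopped.
- manip.hold(seconds).
- manip.solve_ik(position, orientation): joint angles nearest the present ones, or None.
- manip.camera(name): name is "scene" or "top" or "wrist"; returns a dict with "image" (420x560x3 uint8, red, green, blue), "fx", "fy", "cx", "cy" (pixels), "cam_to_world" (4x4, takes a point from camera to world coordinates); the wrist camera has in their place "mount" (4x4, takes a point from camera to tool coordinates, whose origin is the TCP and whose axes are the flange's). Camera axes: x right, y down, z forward; pixel columns grow to the right and rows downward; lengths in m; the calibration is good to about 2 mm. A picture is of the moment at which its call begins: read the wrist's pose just before it. There is no depth.
A pose or a line that the arm cannot do raises manip.IKError and nothing moves.
- manip.sign_off(): hands the job in; it is judged then, once.
Readings, each from a call of its own:
- manip.get_time(): time.
- manip.get_joint_positions(): joint angles.
- manip.get_joint_vel(): joint speeds.
- manip.get_tau(): joint torques, N m.
- manip.get_position(): TCP position.
- manip.get_ee_rot(): TCP orientation.
- manip.get_contact_force(): force on the tool from outside, world axes, zero at the start.
- manip.get_torque(): the same for the moment, N m.
- manip.get_width(): finger opening in m.
- manip.get_grip_force(): force on a finger pad.
Only numpy, scipy, OpenCV 4.12 (cv2) and the standard library are available. Lean on these libraries where they do the work, as an engineer would, in place of code of your own. Each camera call takes 0.05 s, during which the arm holds its last target. There are 200 camera calls.

## Working session

There is one attempt and no reset: what is moved stays moved. The work goes in short steps, each a Python script; the robot and the scene stay as the last script left them, time stands still between calls to the robot, and variables do not carry over. Pictures are saved under pics/ and viewed, at most 10 in all, crops included, and the job is handed in when it is done.

```bash
mkdir -p pics
python3 - <<'E'
from rig import manip
import cv2,numpy as np
for n in ["scene","top"]:
    c=manip.camera(n); cv2.imwrite(f"pics/{n}0.png",cv2.resize(c["image"][:,:,::-1],(784,588),interpolation=cv2.INTER_CUBIC))
    np.savez(n+"0.npz",**c)
    print(n,c["fx"],c["fy"],c["cx"],c["cy"]);print(np.round(c["cam_to_world"],4).tolist())
print(manip.get_ee_rot(),manip.get_position(),manip.get_time())
E
```

```text
scene 454.0563682741559 454.0563682741559 275.154987086153 206.741858868418
[[-0.7368, 0.4938, -0.4617, 1.2221], [0.6761, 0.5372, -0.5044, 0.7788], [-0.001, -0.6838, -0.7297, 1.2073], [0.0, 0.0, 0.0, 1.0]]
top 439.52474104467484 439.52474104467484 280.03013792669367 211.04064853888733
[[-0.0141, -0.9988, 0.0466, 0.4788], [-0.9999, 0.0143, 0.0031, 0.0039], [-0.0038, -0.0466, -0.9989, 1.2567], [0.0, 0.0, 0.0, 1.0]]
[-3.06460931e+00 -6.84933930e-01  4.47742524e-04] [ 0.26591792 -0.56510225  0.25259629] 0.1
```

View pics/top0.png

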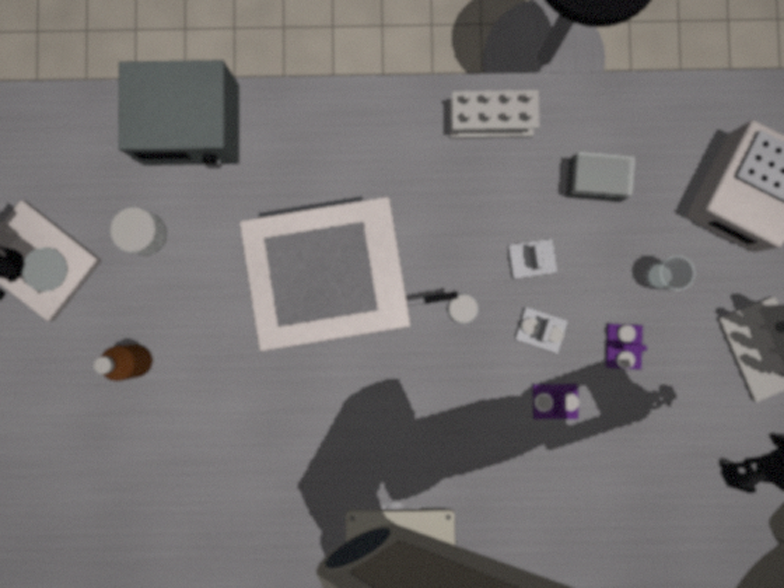

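View pics/scene0.png

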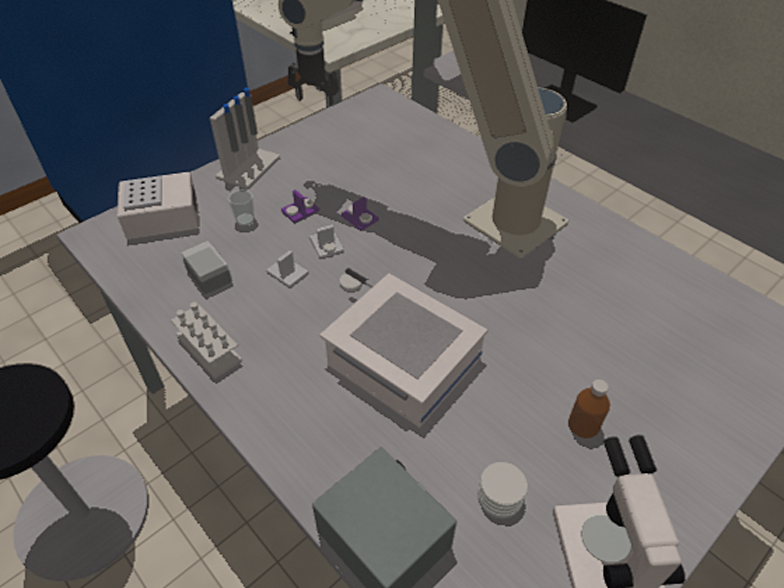

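Run:
```python
import cv2,numpy as np
im=np.load("top0.npz")["image"][:,:,::-1]
cv2.imwrite("pics/crop1.png",cv2.resize(im[135:260,280:420],(784,700),interpolation=cv2.INTER_CUBIC)[:600])
```

```text
(no output)
```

View pics/crop1.png

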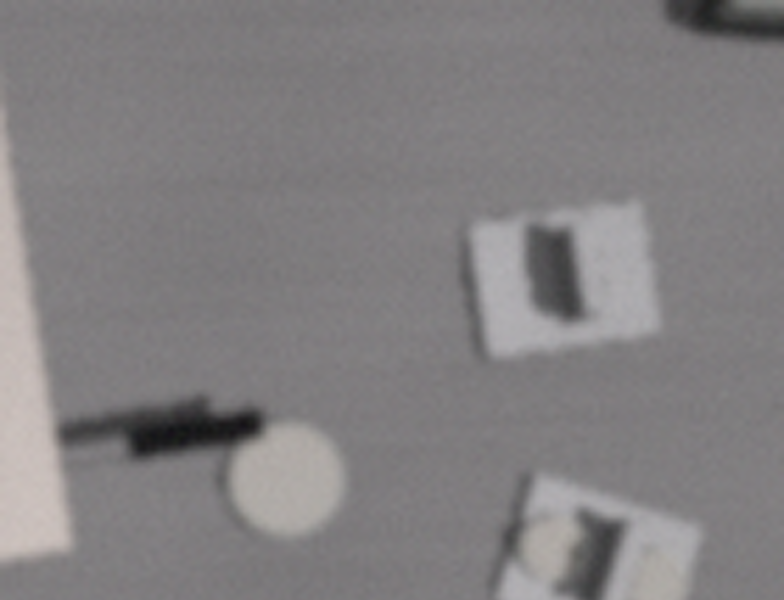

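```bash
cat > h.py <<'E'
import numpy as np
from scipy.spatial.transform import Rotation as R
def ray(c,u,v,z):
    T=c["cam_to_world"];d=T[:3,:3]@np.array([(u-c["cx"])/c["fx"],(v-c["cy"])/c["fy"],1]);o=T[:3,3]
    return o+d*(z-o[2])/d[2]
E
python3 - <<'E'
from h import *
c=np.load("top0.npz")
np.set_printoptions(precision=4,suppress=True)
L=[ray(c,u/1.4,v/1.4,.1) for u,v in [(241,221),(389,198),(409,325),(261,350)]]
print("lid",np.array(L)); 
for i in range(4):
  d=L[(i+1)%4]-L[i]; print(np.linalg.norm(d),np.arctan2(d[1],d[0]))
C=[ray(c,u/1.4,v/1.4,.012) for u,v in [(527,308),(567,321),(558,352),(517,339)]]
print("car",np.array(C),np.mean(C,0))
for i in range(4):
  d=C[(i+1)%4]-C[i]; print(np.linalg.norm(d),np.arctan2(d[1],d[0]))
cr=lambda u,v,z:ray(c,280+u/5.6,135+v/5.6,z)
print("grip",cr(132,443,.08),cr(262,423,.08))
print("dish",cr(287,480,.015)); print("bare",cr(565,281,.012))
s=np.load("scene0.npz")
print("jarless; scene dish",ray(s,350/1.4,282/1.4,.015))
print("scene grip end (367,283)?(347,271)",ray(s,347/1.4,271/1.4,.08),ray(s,368/1.4,283/1.4,.08))
cx=L
E
```

```text
lid [[ 0.678   0.2916  0.1   ]
 [ 0.7178  0.0107  0.1   ]
 [ 0.4768 -0.0235  0.1   ]
 [ 0.4339  0.2547  0.1   ]]
0.2837541688022082 -1.4301926735753074
0.24343208612320053 -3.0005834331194245
0.2815591928859544 1.7238344299557076
0.2469438653226846 0.14998029578701133
car [[ 0.5076 -0.2646  0.012 ]
 [ 0.4802 -0.3447  0.012 ]
 [ 0.4181 -0.3249  0.012 ]
 [ 0.4454 -0.243   0.012 ]] [ 0.4628 -0.2943  0.012 ]
0.08460352254392574 -1.9004786998023724
0.06520297607892336 2.832843376031697
0.08632727903269756 1.249288563617846
0.06589533681313797 -0.33508599388800536
grip [ 0.5246 -0.0554  0.08  ] [ 0.5333 -0.1177  0.08  ]
dish [ 0.5073 -0.1365  0.015 ]
bare [ 0.6063 -0.2797  0.012 ]
jarless; scene dish [ 0.5171 -0.1268  0.015 ]
scene grip end (367,283)?(347,271) [ 0.5364 -0.1115  0.08  ] [ 0.5252 -0.0449  0.08  ]
```

```bash
cat >> h.py <<'E'
PSI=0.147
ix=np.array([np.cos(PSI),np.sin(PSI),0]);iy=np.array([-np.sin(PSI),np.cos(PSI),0]);ez=np.array([0,0,1.])
INC=np.array([0.5803,0.141,0])
W=lambda x,y,z:INC+x*ix+y*iy+z*ez
def rot(z,y): return R.from_matrix(np.c_[np.cross(y,z),y,z]).as_rotvec()
TILT=np.radians(25); zt=-np.cos(TILT)*ez+np.sin(TILT)*iy
PX=0.046; GY=-0.220
def stay_tcp(a,back=0.003): return W(PX-.13*np.cos(a),GY,.08+.13*np.sin(a))-back*zt
E
python3 - <<'E'
from h import *
from rig import manip
import cv2
np.set_printoptions(precision=3,suppress=True)
for s in (1,-1):
    o=rot(zt,s*ix)
    for a in (0,.9,1.72):
        print(s,a,[manip.solve_ik(stay_tcp(a,b),o) for b in (.003,.1)])
    y=-s*0
    for yaw,p in ((-.33,[.4628,-.2943,.05]),(PSI,W(-.062,0,.06)),(PSI,W(-.062,0,.26))):
        v=s*np.array([-np.sin(yaw),np.cos(yaw),0]); print("car",s,manip.solve_ik(p,rot(-ez,v)))
E
```

```text
1 0 [array([-0.382,  0.648,  1.813,  0.46 ,  0.964, -0.849]), array([-0.44 ,  0.534,  1.742,  0.396,  1.149, -0.803])]
1 0.9 [array([-0.342,  0.543,  1.684,  0.418,  1.165, -0.705]), array([-0.398,  0.464,  1.582,  0.379,  1.349, -0.677])]
1 1.72 [array([-0.277,  0.631,  1.446,  0.414,  1.279, -0.588]), array([-0.328,  0.571,  1.339,  0.388,  1.452, -0.564])]
car 1 [-0.588  0.626  1.896 -0.     0.62  -1.829]
car 1 [ 0.227  0.596  1.924 -0.     0.621 -1.491]
car 1 [ 0.227  0.284  1.822  0.     1.036 -1.491]
-1 0 [array([-0.382,  0.648,  1.813,  0.46 ,  0.964,  2.293]), array([-0.44 ,  0.534,  1.742,  0.396,  1.149,  2.339])]
-1 0.9 [array([-0.342,  0.543,  1.684,  0.418,  1.165,  2.436]), array([-0.398,  0.464,  1.582,  0.379,  1.349,  2.464])]
-1 1.72 [None, None]
car -1 [-0.588  0.626  1.896 -0.     0.62   1.313]
car -1 [ 0.227  0.596  1.924 -0.     0.621  1.65 ]
car -1 [ 0.227  0.284  1.822 -0.     1.036  1.65 ]
```

```bash
cat >> h.py <<'E'
def wsave(manip,name):
    T=np.eye(4);T[:3,:3]=R.from_rotvec(manip.get_ee_rot()).as_matrix();T[:3,3]=manip.get_position()
    c=manip.camera("wrist");c["cam_to_world"]=T@c["mount"];np.savez(name+".npz",**c)
    import cv2
    cv2.imwrite(f"pics/{name}.png",cv2.resize(c["image"][:,:,::-1],(784,588),interpolation=cv2.INTER_CUBIC))
    return c
E
python3 - <<'E'
from h import *
from rig import manip
manip.move_to(stay_tcp(0,.13),rot(zt,ix))
wsave(manip,"w1"); print(manip.get_time(),manip.get_position(),stay_tcp(0,.13))
E
```

```text
1.9833 [ 0.53741117 -0.14426116  0.19799755] [ 0.53747678 -0.1432787   0.19782001]
```

View pics/w1.png

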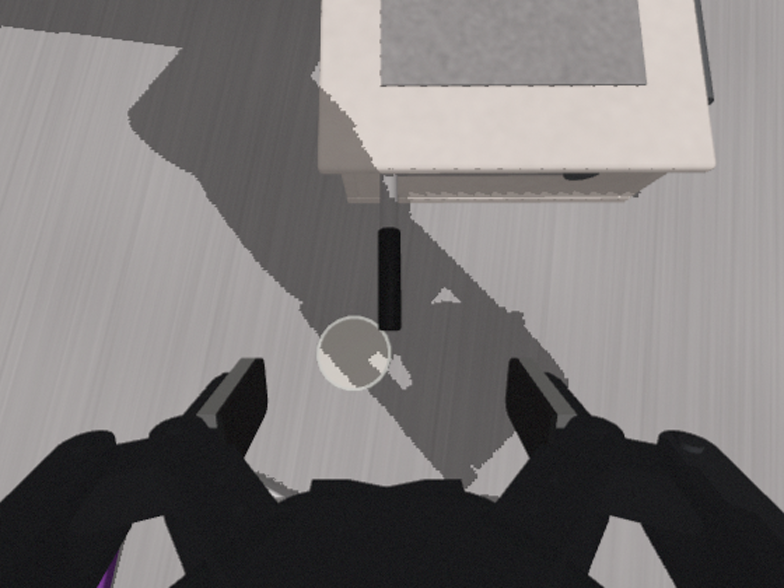

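The grip runs from (389,230) to (390,329), centred between the pads. The lid's right edge runs from (319,168) to (714,165), and the dish sits at (354,353).

Run:
```python
from h import *
c=np.load("w1.npz")
def loc(u,v,z):
    d=ray(c,u/1.4,v/1.4,z)-INC; return np.round([d@ix,d@iy],4)
for n,u,v,z in [("gin",389,230,.08),("gout",390,329,.08),("lidF",319,165,.1),("lidR",714,160,.1),("lidFbot",319,172,.09),("dish",354,353,.015)]: print(n,loc(u,v,z))
```

```text
gin [-0.0819 -0.1828]
gout [-0.0815 -0.2475]
lidF [-0.1253 -0.1472]
lidR [ 0.1199 -0.1444]
lidFbot [-0.127  -0.1471]
dish [-0.1091 -0.2624]
```

```bash
sed -i 's/PX=0.046; GY=-0.220/PX=0.048; GY=-0.218/' h.py
python3 - <<'E'
from h import *
from rig import manip
import cv2
o=rot(zt,ix)
manip.command_gripper(.06,40)
manip.servo_line(stay_tcp(0),o,.12)
manip.command_gripper(0.0,40)
print(manip.get_time(),manip.get_width(),manip.get_grip_force(),manip.get_contact_force())
for a in np.linspace(0,1.72,13)[1:]:
    manip.servo_line(stay_tcp(a),o,.08)
    f=manip.get_contact_force(); print(round(a,2),round(manip.get_time(),2),np.round(f,1),np.round(manip.get_position()-stay_tcp(a),4),round(manip.get_width(),4))
    if np.linalg.norm(f)>70: print("stop");break
c=manip.camera("scene"); cv2.imwrite("pics/s1.png",cv2.resize(c["image"][60:340,130:430,::-1],(642,600)))
E
```

```text
4.05 0.013562377933649313 38.9164799451828 [-3.17158876 -3.13490164  4.72155494]
0.14 4.43 [-4.3 -4.2  1.9] [-0.0002 -0.0002  0.0008] 0.0136
0.29 4.82 [-4.5 -5.7  2.3] [-0.0006 -0.0002  0.001 ] 0.0133
0.43 5.2 [-7.1 -6.4  3.4] [-0.0011 -0.0003  0.0011] 0.0135
0.57 5.58 [-10.8  -7.7   6.6] [-0.002  -0.0004  0.0012] 0.0133
0.72 5.97 [-15.3 -10.2  10.1] [-0.0031 -0.0005  0.0013] 0.0135
0.86 6.35 [-21.5 -12.3  18.4] [-0.0041 -0.0007  0.002 ] 0.0134
1.0 6.73 [-25.7 -13.2  29. ] [-0.0046 -0.0008  0.0035] 0.0137
1.15 7.12 [-17.1  -8.7  25.7] [-0.0018 -0.0003  0.0043] 0.0135
1.29 7.5 [-8.4 -5.  20.3] [0.0001 0.     0.0044] 0.0137
1.43 7.88 [-4.5 -3.7 14.1] [0.0004 0.0002 0.0037] 0.0133
1.58 8.27 [-2.6 -2.2  8.7] [0.0007 0.0003 0.0031] 0.0135
1.72 8.65 [-0.3 -0.7  4.6] [0.0008 0.0004 0.0024] 0.0134
```

View pics/s1.png

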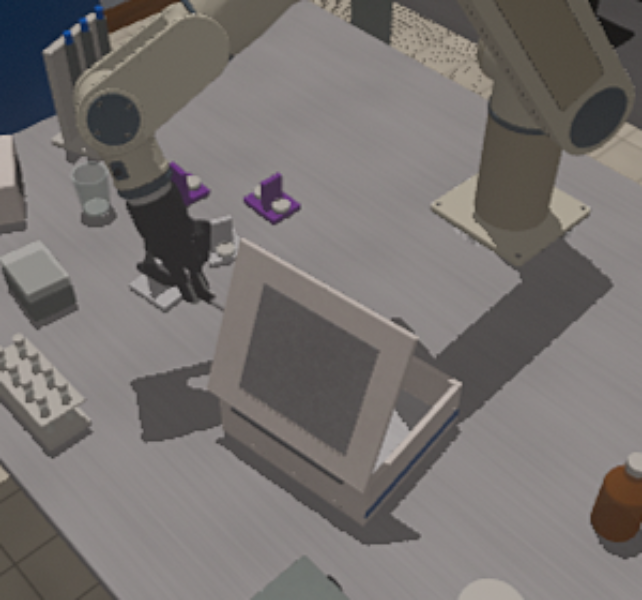

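The lid is propped about 65-70° open, with the gripper still on the stay grip at its right side. Next I release, back out, and look at the carrier from above.

Run:
```python
from h import *
from rig import manip
import cv2
o=rot(zt,ix)
manip.command_gripper(.055)
manip.servo_line(stay_tcp(1.72,.13),o,.2)
yaw=-.33
manip.move_to([.4628,-.2943,.22],rot(-ez,[-np.sin(yaw),np.cos(yaw),0]))
wsave(manip,"w2")
c=manip.camera("top"); np.savez("top1.npz",**c)
cv2.imwrite("pics/t1.png",cv2.resize(c["image"][120:270,160:360,::-1],(800,600)))
print(manip.get_time(),manip.get_position())
```

```text
11.225 [ 0.46375599 -0.29411656  0.22004882]
```

View pics/w2.png

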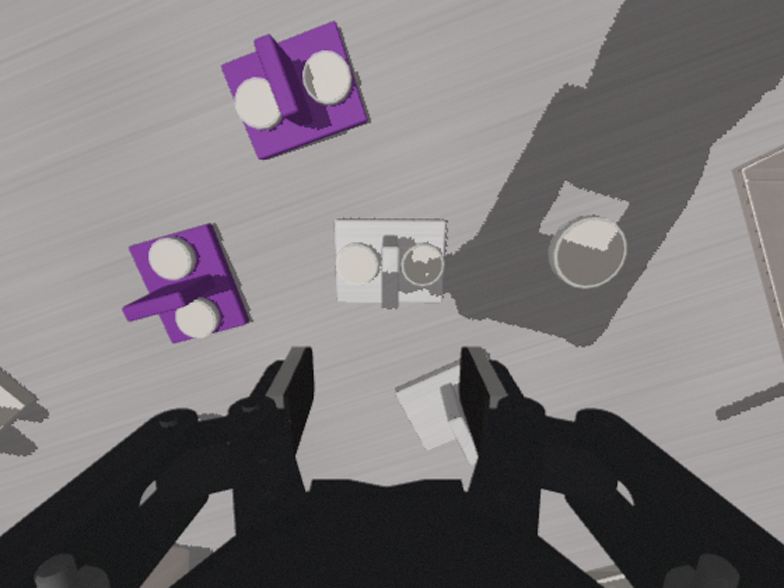

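View pics/t1.png

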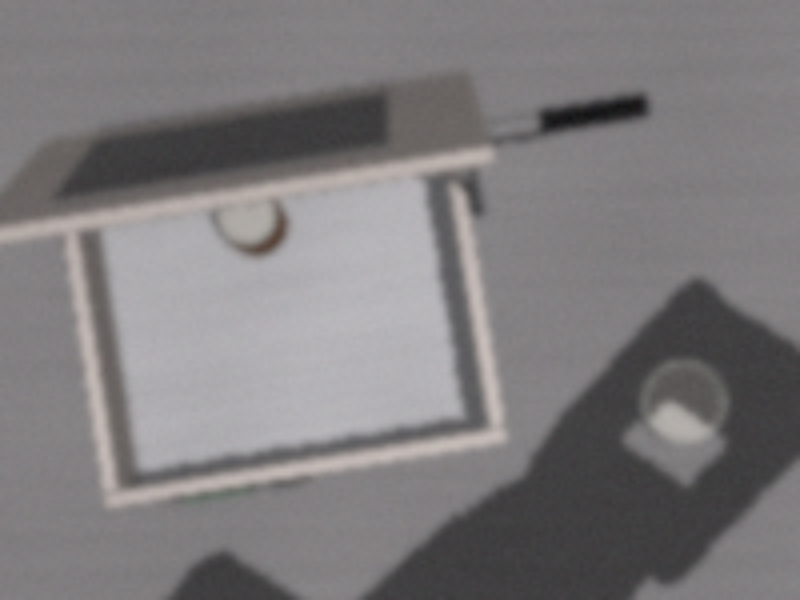

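The carrier is square to the view, with plate corners at (336,219), (446,220), (445,303) and (337,301). In the top view the jar is at the rear of the chamber at (255,228), the front is empty, and the upright grip runs from (542,120) to (648,104).

Run:
```python
from h import *
np.set_printoptions(precision=4,suppress=True)
c=np.load("w2.npz")
C=[ray(c,u/1.4,v/1.4,.012) for u,v in [(336,219),(446,220),(445,303),(337,301)]]
print(np.array(C),np.mean(C,0))
for i in range(4):
  d=C[(i+1)%4]-C[i]; print(np.linalg.norm(d),np.arctan2(d[1],d[0]))
print("fintop",ray(c,391/1.4,255/1.4,.066))
t=np.load("top1.npz")
def loc(u,v,z):
    d=ray(t,160+u/4,120+v/4,z)-INC; return np.round([d@ix,d@iy],4)
print("FL FR",loc(108,499,.09),loc(505,437,.09),"grip in/out",loc(542,120,.208),loc(648,104,.208),"jar",loc(255,205,.07))
```

```text
[[ 0.417  -0.3205  0.012 ]
 [ 0.4464 -0.2374  0.012 ]
 [ 0.5131 -0.2582  0.012 ]
 [ 0.4816 -0.3443  0.012 ]] [ 0.4645 -0.2901  0.012 ]
0.08807456520529489 1.2303870480338601
0.06986656815792387 -0.3022843766751877
0.09163904735453204 -1.9216929058950267
0.06886060505134674 2.7881649402158284
fintop [ 0.4487 -0.2854  0.066 ]
FL FR [-0.1148  0.1326] [-0.1165 -0.1336] grip in/out [ 0.0674 -0.1849] [ 0.0667 -0.2494] jar [0.0662 0.0083]
```

Run:
```python
from h import *
from rig import manip
yaw=-.335; P=np.array([.464,-.291,0]); o=rot(-ez,[-np.sin(yaw),np.cos(yaw),0])
manip.servo_line(P+.09*ez,o,.15); manip.servo_line(P+.05*ez,o,.06)
manip.command_gripper(0.0,45)
print(manip.get_time(),manip.get_width(),manip.get_grip_force(),manip.get_contact_force())
manip.servo_line(P+.09*ez,o,.06)
print(manip.get_width(),manip.get_contact_force())
manip.servo_line(P+.24*ez,o,.15)
o2=rot(-ez,iy); T=W(-.058,0,0)
manip.servo_line(T+.24*ez,o2,.15)
print(manip.get_time(),manip.get_width(),manip.get_contact_force())
wsave(manip,"w3")
```

```text
13.5167 0.011497635326540186 47.42937684059143 [ 0.04858467 -0.05402978  2.93776898]
0.011490660761750307 [ 0.71800103  0.45259719 -2.16504731]
18.4833 0.011575119428998339 [-0.5890406   0.12492179 -1.79592913]
```

View pics/w3.png

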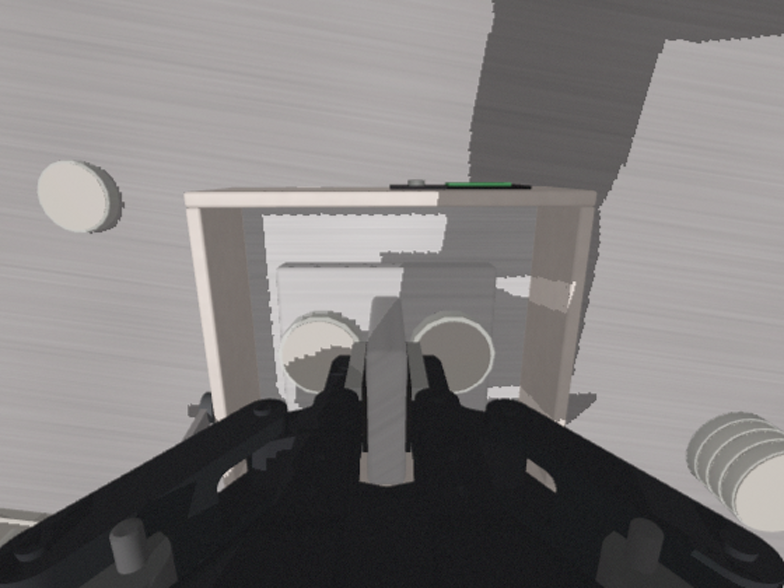

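The carrier hangs level and square, its front edge at row 265 and the front wall at row 200, so it clears. Now I lower it.

Run:
```python
from h import *
from rig import manip
o2=rot(-ez,iy); T=W(-.058,0,0)
manip.servo_line(T+.08*ez,o2,.12)
f0=manip.get_contact_force()
for z in np.arange(.068,.0575,-.0015):
    manip.servo_line(T+z*ez,o2,.03); f=manip.get_contact_force()-f0
    print(round(z,4),np.round(f,1),manip.get_position()[2])
    if f[2]>3: break
manip.command_gripper(.05); manip.hold(.1)
print(manip.get_width(),manip.get_contact_force(),manip.get_time())
manip.servo_line(T+.12*ez,o2,.12)
manip.servo_line(T+.30*ez-.02*ix,o2,.25)
wsave(manip,"w4"); print(manip.get_time())
```

```text
0.068 [ 0.3 -0.3 -0.2] 0.06776350775654505
0.0665 [ 0.6 -0.8 -0.4] 0.06648377613100068
0.065 [-0.3 -0.5 -1.1] 0.06494659410500499
0.0635 [ 0.  -0.8 -0.8] 0.06340987240703802
0.062 [ 0.2 -1.2 -1.3] 0.06190850221893037
0.0605 [ 0.8 -0.7 -0.2] 0.06042284086832647
0.059 [-5.2 -2.  15.9] 0.06032540431053272
0.050469663439599736 [ 0.74126024 -0.46320844  0.33806158] 22.6167
24.2
```

View pics/w4.png

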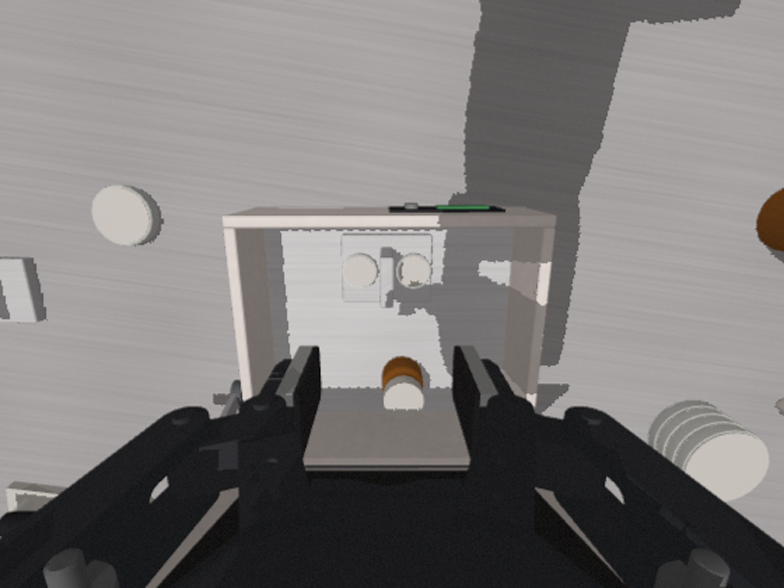

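Carrier stands flat at the front, (387,268), and the jar is undisturbed behind it at (403,385). Now I fold the stay.

Run:
```python
from h import *
from rig import manip
import cv2
o=rot(zt,ix)
manip.servo_line(W(-.10,-.30,.34),None,.25)
manip.move_to(stay_tcp(1.72,.13),o)
manip.servo_line(stay_tcp(1.72),o,.12)
manip.command_gripper(0.0,40)
print(manip.get_time(),manip.get_width(),manip.get_contact_force())
for a in list(np.linspace(1.72,0,13)[1:])+[-.02]:
    manip.servo_line(stay_tcp(a),o,.08 if a>.4 else .05)
    f=manip.get_contact_force(); print(round(a,2),round(manip.get_time(),2),np.round(f,1),np.round(manip.get_position()-stay_tcp(a),4),round(manip.get_width(),4))
    if np.linalg.norm(f)>70: print("stop");break
```

```text
28.5333 0.013624443419980635 [-0.43537192 -0.61078187  3.13764198]
1.58 28.92 [-0.3 -2.   8.5] [ 0.0006 -0.0003  0.0014] 0.0137
1.43 29.3 [-1.9 -2.6  9.2] [ 0.0003 -0.0004  0.0013] 0.0134
1.29 29.68 [-1.7 -5.   5.1] [-0.0004 -0.0004  0.0001] 0.0139
1.15 30.07 [ 0.2 -4.6 -1.6] [-0.0001 -0.0004 -0.0005] 0.0135
1.0 30.45 [ 1.  -4.9 -0.4] [-0.     -0.0004 -0.0002] 0.0133
0.86 30.83 [ 1.6 -6.2 -2.4] [-0.0001 -0.0004 -0.0006] 0.0134
0.72 31.22 [ 2.9 -4.3 -4.7] [-0.0002 -0.0003 -0.0011] 0.0136
0.57 31.6 [ 3.9 -3.3 -6. ] [-0.0002 -0.0003 -0.0014] 0.0137
0.43 31.98 [ 5.2 -3.  -7.4] [-0.0001 -0.0002 -0.0014] 0.0138
0.29 32.51 [ 6.4 -2.4 -4.7] [ 0.     -0.0002 -0.0013] 0.0135
0.14 33.03 [ 5.5 -3.4 -3.7] [ 0.     -0.0001 -0.0014] 0.0136
0.0 33.56 [ 5.  -3.9 -4.4] [-0.0003 -0.0001 -0.0016] 0.0137
-0.02 33.81 [ 4.8 -4.8 -0.3] [-0.0002 -0.0002 -0.0012] 0.0132
```

Run:
```python
from h import *
from rig import manip
import cv2
o=rot(zt,ix)
for a in (-.035,-.05):
    manip.servo_line(stay_tcp(a),o,.05); print(manip.get_contact_force())
manip.command_gripper(.055)
manip.servo_line(stay_tcp(0,.13),o,.15)
manip.hold(.3)
w=wsave(manip,"w5"); s=manip.camera("scene"); print(manip.get_time(),manip.get_contact_force())
a=cv2.resize(w["image"][90:260,180:540],(720,340)); b=cv2.resize(s["image"][170:300,200:380],(360,260),interpolation=cv2.INTER_CUBIC)
s0=np.load("scene0.npz")["image"]; b0=cv2.resize(s0[170:300,200:380],(360,260),interpolation=cv2.INTER_CUBIC)
cv2.imwrite("pics/f.png",np.vstack([a,np.hstack([b,b0])])[:,:,::-1])
```

```text
[ 0.6563849  -6.51837262 10.56201622]
[-1.75930484 -8.42118161 22.26106547]
36.2167 [ 0.25651317  0.34670331 -0.50893191]
```

View pics/f.png

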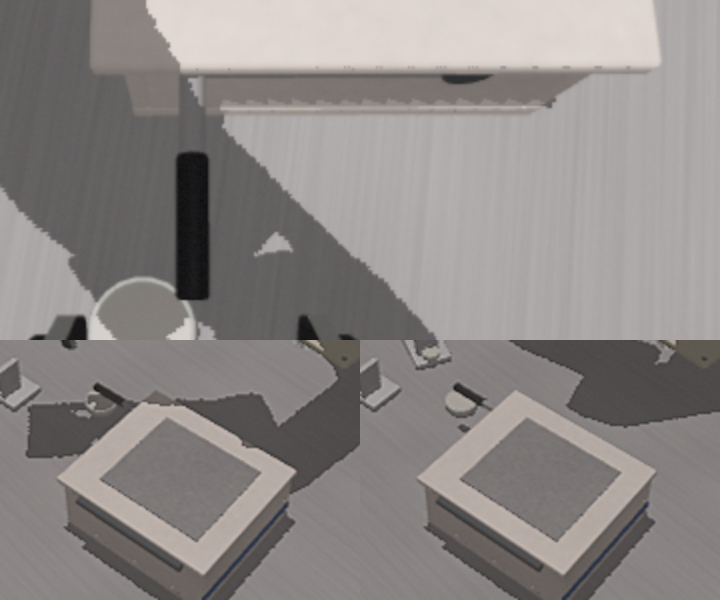

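The lid outline and grip match the starting picture, and the stay met its lower stop with about 22 N of resistance. The robot is clear, so I'm handing in.

```bash
python3 -c "
from rig import manip
print(manip.sign_off(),manip.get_time())"
```

```text
the job is handed in; nothing more can be done
the job is handed in; nothing more can be done
```

I propped the lid, set the carrier with two dishes flat in the front of the chamber ahead of the jar, folded the stay back to its stop with the lid shut, and handed in at about 36 s; no verdict was returned.

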